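# Sticker a bamboo slat on the drying stack

### The arm

A 6-joint arm with a two-finger parallel gripper is mounted at the origin on the work surface. World frame = base frame: x ahead of the robot, y to its left, z up, the work surface at z = 0. Lengths are in mm, angles in rad, forces in N, time in s.
With the tool pointing down it reaches from about 300 to 775 mm from the base axis. Payload 14.6 kg.
Tool frame: the origin (TCP) lies on the centre line of the jaws, within the pads' length; the fingertips stand 19 mm ahead of it and the grasp point (between the pads) is the TCP (bot.tip_reach is the distance from the TCP to the fingertips, in mm); y points along the fingers, x is the direction in which the jaws open and shut, and the axes are right-handed (so a half turn about y gives the same grasp; the last joint's range is limited). The gripper opens to 85 mm and grips with 20 to 120 N. Pads are 22 mm wide; open, the fingers measure 114 mm over their backs; the gripper's body (76 mm by 85 mm) begins 54 mm behind the grasp point. The pads swing forward as they close: fully open they stand 13 mm farther back than shut.
Start: joints at [-1.412, 0.3, 1.521, -0, 1.321, -0.067], TCP at [123.131, -536.03, 250.281] pointing down, gripper open.
Joint ranges: [-3.03, 3.03], [-0.79, 2.21], [0.23, 2.52], [-1.04, 4.18], [0, 3.07], [-2.55, 2.55]. Speed limits (rad/s): [2.22, 2.22, 2.57, 3.14, 3.14, 3.14].

### API

Orientations are given as a unit quaternion [w, x, y, z].
In Python, from rig import bot gives the robot as it stands. Calls block until the motion is done:
- bot.move_to(position, orientation): joint-space move of the TCP to a pose.
- bot.servo_line(position, attitude=None, speed=150, until_force=None): straight line of the TCP; attitude=None keeps the orientation; speed is the mean speed in mm/s. With until_force (N) it stops when the force on the tool has changed by that much, and returns True; else False.
- bot.move_joints(angles): joint-space move.
- bot.move_gripper(opening, grip_force=None): finger opening in mm; grip_force is the grip in N (None keeps the last); returns when the fingers have stopped.
- bot.dwell(seconds).
- bot.ik(position, orientation): joint angles nearest the present ones, or None.
- bot.read_state(): the state.
- bot.read_camera(name): name is "side" or "top" or "wrist"; returns a dict with "image" (420x560x3 uint8, blue, green, red), "depth" (420x560 float32, mm along the optical axis (not along the pixel's ray), 0 where there is no reading), "fovy" (degrees; the focal length in pixels is half the picture's height over the tangent of half this angle, whatever the lens; pixels are square), "cx", "cy" (the principal point, pixels), "k1" (the pictures are not rectified: a ray, as slopes to the right and down, at radius r is drawn at 1 + k1 r^2 times it, then the intrinsics apply), "eye" and "attitude" of the camera in the world; the wrist camera has in their place "mount" (4x4, takes a point from camera to tool coordinates, whose origin is the TCP and whose axes are the tool frame's). Camera axes: x right, y down, z forward; pixel columns grow to the right and rows downward; lengths in mm; the calibration is good to about 2 mm. A picture is of the moment at which its call begins: read the wrist's pose just before it.
A pose or a line that the arm cannot do raises bot.MotionError and nothing moves.
- bot.finish_job(): hands the job in, once; it reports no verdict.
The state is a dict: "clock": time; "joint_positions": joint angles; "qvel": joint speeds; "effort": joint torques, N m; "ee_pos": TCP position; "tool_rot": TCP orientation; "ft_force": force on the tool from outside, world axes, zero at the start; "moment": the same for the moment, N m; "grip_width": finger opening in mm.
Only numpy, scipy, OpenCV 4.12 (cv2) and the standard library are available. Lean on these libraries where they do the work, as an engineer would, in place of code of your own. Each camera call takes 0.05 s, during which the arm holds its last target. There are 200 camera calls.

### The job

The slats for a second laptop stand have just been oiled and are being stacked to dry. Lay the two loose spacer sticks across the bottom slat of the stack, one directly above each batten, square to the slat and sticking out evenly on both sides, then lay the loose slat flat on the two sticks, lined up squarely over the bottom slat, so that air can pass between them. Set things down gently without dropping them, leave the bottom slat where it lies, do not disturb the other things on the desk, and let go of everything.

Things in the scene. Friction and masses are not known exactly. Their poses are not given: they have to be found in the camera images.
- board: grey drying board 230 x 110 x 12 mm, fixed to the desk, with two dark battens (15 wide, 90 long, 15 mm high) fixed across it. Origin at the centre of its underside, on the desk; x along its 230 mm length, y along its width, z up. The battens run along y, centred at x = +70 mm and x = -70 mm, y = 0; their tops are 27 mm above the desk
- bottom_slat_center (a point): centre of the bottom slat, a light bamboo slat 200 x 56 x 15 mm, about 120 g, with two dark screw holes near each end, lying loose across the two battens, its length along the board's x. This point is half-way up it, 34.5 mm above the desk; its top face is 42 mm above the desk. x along its length, y along its width, z up
- loose_slat_center (a point): centre of the loose slat, a light bamboo slat 200 x 56 x 15 mm, about 120 g, with two dark screw holes near each end, lying flat on the papered desk at the start, with nothing on it. This point is half-way up it, 7.5 mm above what it lies on. x along its length, y along its width, z up
- stick_a_center (a point): one of two identical dark hardwood spacer sticks, square bar 90 x 15 x 15 mm, 18 g, lying flat on the papered desk at the start. This point is its centre, 7.5 mm above what it lies on; its x axis runs along its length, z up
- stick_b_center (a point): one of two identical dark hardwood spacer sticks, square bar 90 x 15 x 15 mm, 18 g, lying flat on the papered desk at the start. This point is its centre, 7.5 mm above what it lies on; its x axis runs along its length, z up
- mug: bystander: white mug, 82 mm across, 92 mm tall, origin under its centre
- water_bottle: bystander: dark green bottle with a black cap, 70 mm across, 205 mm tall, origin under its centre
- oil_tin: bystander: tin of wood oil with a yellow band, 76 mm across, 95 mm tall, origin under its centre
- brush: bystander: flat brush about 190 mm long lying on the desk, origin under it, x along its length
- phone: bystander: black phone 150 x 72 x 8 mm lying flat, origin under its centre
- ruler: bystander: wooden ruler 200 x 30 x 4 mm lying flat, origin under its centre
- paperback: bystander: blue paperback book 180 x 115 x 22 mm lying flat, origin under its centre
- earbud_case: bystander: white earbud case 60 x 46 x 23 mm, origin under its centre
Mind the look-alikes: they are no part of the job. Leave any red look-alike of the part that bears stick_b_center alone. What is shaped like the part that bears bottom_slat_center but turquoise is not meant.

How it is judged (in metres and radians):
On the way:
1. both sticks lie across the bottom slat, one above each batten (((x of stick_a_center in the frame of board between 0.056 and 0.084 m and y of stick_a_center in the frame of board between -0.015 and 0.015 m and z of stick_a_center in the frame of board between 0.0455 and 0.0535 m and angle between the x axis of each of stick_a_center, stick_b_center and the y axis of board, either way round below 0.2 rad and x of stick_b_center in the frame of board between -0.084 and -0.056 m and y of stick_b_center in the frame of board between -0.015 and 0.015 m and z of stick_b_center in the frame of board between 0.0455 and 0.0535 m) or (x of stick_a_center in the frame of board between -0.084 and -0.056 m and y of stick_a_center in the frame of board between -0.015 and 0.015 m and z of stick_a_center in the frame of board between 0.0455 and 0.0535 m and angle between the x axis of each of stick_a_center, stick_b_center and the y axis of board, either way round below 0.2 rad and x of stick_b_center in the frame of board between 0.056 and 0.084 m and y of stick_b_center in the frame of board between -0.015 and 0.015 m and z of stick_b_center in the frame of board between 0.0455 and 0.0535 m))), for 0.2 s.
At the end, for the whole second after the job is handed in: A stick on the bottom slat above each batten (within 14 mm along, 15 mm across, 0.2 rad); the loose slat level on both, within 16 mm and 0.12 rad of the bottom slat, which moved under 12 mm and still lies on its battens; heights within 4 mm (top slat 5); all at rest (((x of stick_a_center in the frame of board between 0.056 and 0.084 m and y of stick_a_center in the frame of board between -0.015 and 0.015 m and z of stick_a_center in the frame of board between 0.0455 and 0.0535 m and angle between the x axis of each of stick_a_center, stick_b_center and the y axis of board, either way round below 0.2 rad and x of stick_b_center in the frame of board between -0.084 and -0.056 m and y of stick_b_center in the frame of board between -0.015 and 0.015 m and z of stick_b_center in the frame of board between 0.0455 and 0.0535 m) or (x of stick_a_center in the frame of board between -0.084 and -0.056 m and y of stick_a_center in the frame of board between -0.015 and 0.015 m and z of stick_a_center in the frame of board between 0.0455 and 0.0535 m and angle between the x axis of each of stick_a_center, stick_b_center and the y axis of board, either way round below 0.2 rad and x of stick_b_center in the frame of board between 0.056 and 0.084 m and y of stick_b_center in the frame of board between -0.015 and 0.015 m and z of stick_b_center in the frame of board between 0.0455 and 0.0535 m)) and z of loose_slat_center in the frame of board between 0.0595 and 0.0695 m and horizontal distance between loose_slat_center and bottom_slat_center below 0.016 m and angle between the x axis of loose_slat_center and the x axis of bottom_slat_center, either way round below 0.12 rad and angle between loose_slat_center's own z axis and vertical below 0.05 rad and distance of bottom_slat_center from where it was at the start of the episode below 0.012 m and z of bottom_slat_center in the frame of board between 0.0305 and 0.0385 m and linear speed of each of stick_a, stick_b, loose_slat, bottom_slat below 0.02 m/s); the robot touches nothing.
It fails at once if a stick or a slat is dropped or knocked away (moves faster than 0.5 m/s with no finger on it) ((contact force between the fingers and stick_a below 0.05 N and linear speed of stick_a above 0.5 m/s) or (contact force between the fingers and stick_b below 0.05 N and linear speed of stick_b above 0.5 m/s) or (contact force between the fingers and loose_slat below 0.05 N and linear speed of loose_slat above 0.5 m/s) or (contact force between the fingers and bottom_slat below 0.05 N and linear speed of bottom_slat above 0.5 m/s)).
It fails at once if another thing on the desk is moved by more than 30 mm or tipped over (distance of any of mug, water_bottle, oil_tin, brush, phone, ruler, paperback, earbud_case from where it was at the start of the episode above 0.03 m or angle between any of mug, water_bottle, oil_tin's own z axis and vertical above 0.5 rad).
It also fails if it takes over 61 s, if anything falls off the work surface, if the arm or the gripper's body presses on something with over 40 N, if the wrist force passes 120 N, or if a joint passes its speed limit or range.

## Working session

There is one attempt and no reset: what is moved stays moved. The work goes in short steps, each a Python script; the robot and the scene stay as the last script left them, time stands still between calls to the robot, and variables do not carry over. Pictures are saved under pics/ and viewed, on a budget of 10 in all, crops included, one or two more only if the job needs it, and the job is handed in when it is done.

```bash
ls; mkdir -p pics
cat > h.py <<'E'
import numpy as np, cv2
from scipy.spatial.transform import Rotation as R
from rig import bot
def q2R(q): return R.from_quat([q[1],q[2],q[3],q[0]])
def cam(name):
    s=bot.read_state(); c=bot.read_camera(name)
    if 'mount' in c:
        T=np.eye(4);T[:3,:3]=q2R(s['tool_rot']).as_matrix();T[:3,3]=s['ee_pos'];c['T']=T@np.array(c['mount'])
    else:
        T=np.eye(4)
        a=np.array(c['attitude']);T[:3,:3]=q2R(a).as_matrix() if a.size==4 else a
        T[:3,3]=c['eye'];c['T']=T
    return c
def save(c,n): 
    np.savez('pics/'+n+'.npz',**{k:c[k] for k in('image','depth','fovy','cx','cy','k1','T')});cv2.imwrite('pics/'+n+'.png',c['image'])
def K(c):
    f=c['image'].shape[0]/2/np.tan(np.radians(float(c['fovy']))/2);return f
def ray(c,uv):
    f=K(c);d=np.array([(uv[0]-c['cx'])/f,(uv[1]-c['cy'])/f]);s=d.copy()
    for _ in range(30): s=d/(1+float(c['k1'])*(s@s))
    return c['T'][:3,:3]@np.array([*s,1.]),c['T'][:3,3]
def at_z(c,uv,z):
    r,e=ray(c,uv);return e+r*(z-e[2])/r[2]
def at_depth(c,uv,k=2):
    r,e=ray(c,uv);u,v=map(int,map(round,uv));D=c['depth'][v-k:v+k+1,u-k:u+k+1];D=D[D>0]
    return e+r*np.median(D) if D.size else None
def proj(c,p):
    q=np.linalg.inv(c['T'])@np.array([*p,1.]);s=q[:2]/q[2];s=s*(1+float(c['k1'])*(s@s));return s*K(c)+[c['cx'],c['cy']]
def load(n): return dict(np.load('pics/'+n+'.npz'))
E
python3 - <<'E'
from h import *
for n in('top','side'):
    c=cam(n);save(c,n);print(n,c['fovy'],c['k1'],c['cx'],c['cy'],c['T'].round(3))
print(bot.read_state())
E
```

```text
pics
top 53.249815230708876 -0.12161383384377342 279.5086608839177 206.3355707374348 [[ 2.800000e-02 -9.930000e-01  1.110000e-01  3.136390e+02]
 [-1.000000e+00 -2.600000e-02  1.700000e-02 -5.835000e+00]
 [-1.400000e-02 -1.110000e-01 -9.940000e-01  1.394201e+03]
 [ 0.000000e+00  0.000000e+00  0.000000e+00  1.000000e+00]]
side 48.092515393323865 -0.14182087560317128 281.4638318384857 218.57297065925798 [[ 9.12000e-01 -2.65000e-01  3.14000e-01  5.69460e+01]
 [-4.11000e-01 -5.73000e-01  7.09000e-01 -9.46106e+02]
 [-8.00000e-03 -7.75000e-01 -6.32000e-01  8.96107e+02]
 [ 0.00000e+00  0.00000e+00  0.00000e+00  1.00000e+00]]
{'clock': 0.1, 'joint_positions': array([-1.41160854e+00,  3.00414041e-01,  1.52153731e+00,  4.28807401e-06,
        1.32067219e+00, -6.65734052e-02]), 'qvel': array([ 3.17707332e-05,  4.35261431e-04,  9.21602582e-04, -1.59816780e-03,
       -1.95160566e-03, -1.04099077e-05]), 'effort': array([ 1.84199635e-03, -5.44377244e+01, -3.62369478e+01, -7.05944785e-05,
        3.04218949e-03,  1.33127062e-05]), 'ee_pos': array([ 123.09867304, -535.85221183,  249.77111411]), 'tool_rot': array([ 0.55338468, -0.55289148,  0.44076598, -0.44022921]), 'ft_force': array([-0.45899048, -0.4486912 , -0.23948201]), 'moment': array([-0.00228666, -0.01019554,  0.05756918]), 'grip_width': 85.49500063806207}
```

View pics/top.png

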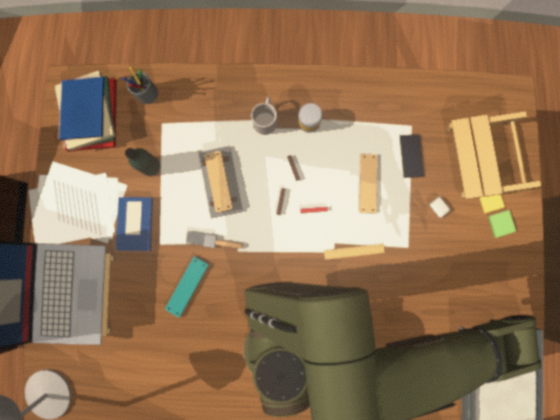

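View pics/side.png

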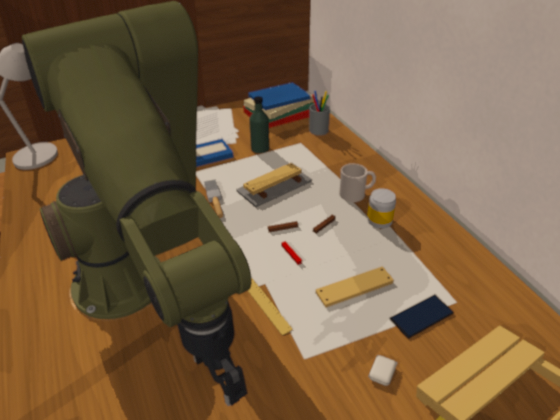

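Top view: board and bottom slat are near (219,181), the sticks near (294,168) and (283,201), the red decoy at (315,210) and the loose slat at (369,183). The side view agrees. Next I'll compute rough positions from both views.

Run:
```python
from h import *
t=load('top');s=load('side')
for n,a,b,z in [('bot',(219,181),(273,179),42),('s1',(294,168),(325,223),15),('s2',(283,201),(283,227),15),('loose',(369,183),(356,287),15),('red',(315,210),(291,253),15)]:
    print(n,at_z(t,a,z).round(),at_z(s,b,z).round(),at_depth(t,a).round(),at_depth(s,b).round())
c=bot.read_camera('wrist');print(np.array(c['mount']).round(3),c['fovy'],c['k1'],c['cx'],c['cy'])
st=bot.read_state();print(q2R(st['tool_rot']).as_matrix().round(2))
# downward attitudes with tool y = -z, x=(cos a, sin a)
def down(a):
    x=np.array([np.cos(a),np.sin(a),0]);y=np.array([0,0,-1.]);return R.from_matrix(np.c_[x,y,np.cross(x,y)]).as_quat()[[3,0,1,2]]
for p in([380,40,380],[380,150,350],[400,-180,350],[380,20,300]):
    for d in range(0,360,30):
        j=bot.ik(p,down(np.radians(d)));print(p,d,None if j is None else np.round(j,2))
```

```text
bot [543. 219.  42.] [539. 206.  42.] [543. 219.  42.] [539. 204.  43.]
s1 [598. -27.  15.] [602. -30.  15.] [598. -27.  14.] [603. -29.  13.]
s2 [486.   7.  15.] [483.   5.  15.] [487.   7.   5.] [485.  10.  11.]
loose [ 554. -279.   15.] [ 553. -286.   15.] [ 554. -279.   15.] [ 554. -286.   14.]
red [458. -99.  15.] [ 458. -104.   15.] [458. -99.  14.] [ 459. -102.   13.]
[[ 1.00000e+00 -0.00000e+00  1.00000e-03  2.27000e+00]
 [-0.00000e+00 -3.22000e-01  9.47000e-01 -1.23857e+02]
 [ 0.00000e+00 -9.47000e-01 -3.22000e-01  8.26590e+01]
 [ 0.00000e+00  0.00000e+00  0.00000e+00  1.00000e+00]] 70.81617193226867 -0.0372612367686417 278.6163664900807 207.37497617759698
[[ 0.22 -0.    0.97]
 [-0.97  0.    0.22]
 [-0.   -1.    0.  ]]
[380, 40, 380] 0 [ 0.01 -0.16  1.72 -0.    1.59  0.01]
[380, 40, 380] 30 [ 0.01 -0.16  1.72 -0.    1.59 -0.51]
[380, 40, 380] 60 [ 0.01 -0.16  1.72  0.    1.59 -1.04]
[380, 40, 380] 90 [ 0.01 -0.16  1.72 -0.    1.59 -1.56]
[380, 40, 380] 120 [ 0.01 -0.16  1.72 -0.    1.59 -2.09]
[380, 40, 380] 150 None
[380, 40, 380] 180 None
[380, 40, 380] 210 None
[380, 40, 
[... 1326 characters left out ...]
6]
[400, -180, 350] 300 [-0.51 -0.02  1.65  0.    1.51  0.54]
[400, -180, 350] 330 [-0.51 -0.02  1.65 -0.    1.51  0.02]
[380, 20, 300] 0 [-0.04 -0.13  1.87 -0.    1.4  -0.04]
[380, 20, 300] 30 [-0.04 -0.13  1.87 -0.    1.4  -0.57]
[380, 20, 300] 60 [-0.04 -0.13  1.87  0.    1.4  -1.09]
[380, 20, 300] 90 [-0.04 -0.13  1.87 -0.    1.4  -1.61]
[380, 20, 300] 120 [-0.04 -0.13  1.87 -0.    1.4  -2.14]
[380, 20, 300] 150 None
[380, 20, 300] 180 None
[380, 20, 300] 210 None
[380, 20, 300] 240 [-0.04 -0.13  1.87  0.    1.4   2.05]
[380, 20, 300] 270 [-0.04 -0.13  1.87 -0.    1.4   1.53]
[380, 20, 300] 300 [-0.04 -0.13  1.87  0.    1.4   1.  ]
[380, 20, 300] 330 [-0.04 -0.13  1.87 -0.    1.4   0.48]
```

```bash
cat >> h.py <<'E'
def down(a):
    x=np.array([np.cos(a),np.sin(a),0]);y=np.array([0,0,-1.]);return R.from_matrix(np.c_[x,y,np.cross(x,y)]).as_quat()[[3,0,1,2]]
E
python3 - <<'E'
from h import *
a=np.radians(-90)
for n,p in(('w1',[490,-150,300]),('w2',[490,120,300])):
    bot.move_to(p,down(a));bot.dwell(.15);c=cam('wrist');save(c,n)
print(bot.read_state()['clock'])
E
```

```text
3.5333
```

View pics/w1.png

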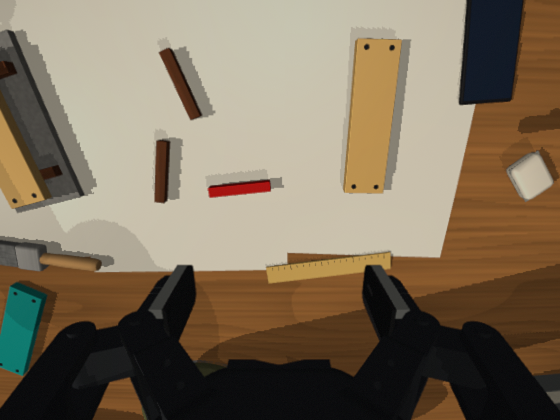

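View pics/w2.png

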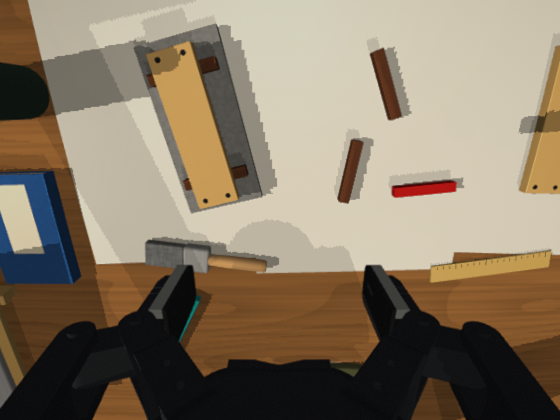

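w1 shows the loose slat at (373,115), the sticks at (180,83) and (162,171), and red at (240,187). w2 shows the bottom slat at (195,125) on its battens, and the sticks at (387,84) and (350,171). I'll fit rectangles in world XY from the depth, checked by height.

```bash
cat >> h.py <<'E'
def cloud(c):
    f=K(c);h,w=c['depth'].shape;u,v=np.meshgrid(np.arange(w),np.arange(h))
    d=np.stack([(u-c['cx'])/f,(v-c['cy'])/f],-1);s=d.copy()
    for _ in range(20): s=d/(1+float(c['k1'])*(s**2).sum(-1,keepdims=True))
    D=c['depth'][...,None];P=np.concatenate([s*D,D],-1)@c['T'][:3,:3].T+c['T'][:3,3]
    return P
def rects(c,colmask,zlo,zhi,minarea=150):
    P=cloud(c);m=(colmask&(P[...,2]>zlo)&(P[...,2]<zhi)&(c['depth']>0)).astype(np.uint8)
    m=cv2.morphologyEx(m,cv2.MORPH_OPEN,np.ones((3,3)))
    n,l,st,_=cv2.connectedComponentsWithStats(m)
    for i in range(1,n):
        if st[i,4]<minarea: continue
        k=l==i;Q=P[k];(x,y),(a,b),t=cv2.minAreaRect(Q[:,:2].astype(np.float32))
        if a<b: a,b,t=b,a,t+90
        print('px',st[i,:5],'xy %.1f %.1f L %.1f W %.1f ang %.1f'%(x,y,a,b,(t+90)%180-90),'z med %.1f'%np.median(Q[:,2]),'mean',Q[:,:2].mean(0).round(1))
def masks(c):
    H=cv2.cvtColor(c['image'],cv2.COLOR_BGR2HSV).astype(int);h,s,v=H[...,0],H[...,1],H[...,2]
    return dict(slat=(h>10)&(h<28)&(s>70)&(v>140),dark=((h<15)|(h>170))&(s>60)&(v<125),grey=(s<60)&(v<140))
E
python3 - <<'E'
from h import *
for n in('w1','w2'):
    c=load(n);m=masks(c);print(n)
    print('slat low');rects(c,m['slat'],9,22)
    print('slat hi');rects(c,m['slat'],35,50)
    print('stick');rects(c,m['dark'],5,22)
    print('batten');rects(c,m['dark'],22,33,40)
    print('board');rects(c,m['grey'],7,18,300)
    for p in((180,83),(162,171)) if n=='w1' else ((387,84),(350,171),(195,125)): print(p,c['image'][p[1],p[0]],at_depth(c,p).round(1))
E
```

```text
w1
slat low
px [ 344   39   58  155 6355] xy 555.7 -276.8 L 199.7 W 56.4 ang -0.6 z med 15.3 mean [ 563.2 -276.2]
px [ 41 258  52  12 299] xy 341.7 183.2 L 83.5 W 12.4 ang 82.1 z med 19.4 mean [342.  181.6]
slat hi
px [   0  113   43   95 2050] xy 507.6 210.3 L 122.3 W 56.0 ang 10.1 z med 42.0 mean [495.  203.5]
stick
px [160  48  41  72 929] xy 602.1 -25.4 L 89.0 W 15.8 ang 22.0 z med 15.0 mean [603.  -25.9]
px [155 140  14  63 781] xy 486.8 14.3 L 89.8 W 15.9 ang -9.3 z med 14.9 mean [488.6  12.8]
batten
px [  0  61  11  15 128] xy 625.8 199.1 L 15.5 W 15.5 ang 13.4 z med 26.5 mean [625.1 196.5]
px [ 40 167  17  13 159] xy 489.2 169.5 L 20.9 W 14.8 ang -77.8 z med 27.1 mean [489.5 168.8]
board
px [   0   30   82  183 4608] xy 549.6 219.0 L 230.0 W 110.6 ang 13.0 z med 12.0 mean [549.9 184.8]
(180, 83) [23 42 75] [603.7 -25.9  15.1]
(162, 171) [25 44 78] [488.5  11.4  15.3]
w2
slat low
px [545  56  15  56 485] xy 607.3 -254.4 L 70.0 W 17.2 ang 5.9 z med 14.8 mean [ 599.9 -253.2]
px [ 523  131   37   62 1770] xy 502.0 -273.1 L 88.8 W 55.2 ang 0.5 z med 15.4 mean [ 499. -266.]
px [208
[... 295 characters left out ...]
[338 140  25  63 756] xy 486.6 14.9 L 89.5 W 15.6 ang -9.2 z med 15.2 mean [488.   15.8]
batten
px [199  56  20  16 226] xy 625.3 202.9 L 21.3 W 14.6 ang -77.4 z med 27.0 mean [625.1 202.5]
px [147  74   8  13  75] xy 607.3 277.0 L 15.1 W 7.8 ang 11.4 z med 27.2 mean [607.4 276.6]
px [232 166  15  13 157] xy 489.4 170.2 L 19.0 W 15.1 ang -76.9 z med 27.1 mean [489.8 170.2]
px [184 180   7  10  57] xy 472.1 243.7 L 13.4 W 8.2 ang 8.9 z med 27.0 mean [472.1 243.5]
board
px [ 134   24  128  177 5542] xy 549.8 220.8 L 228.7 W 111.1 ang 13.2 z med 12.2 mean [575.1 209. ]
(387, 84) [26 48 86] [602.8 -24.   15.2]
(350, 171) [28 49 86] [488.5  16.1  15.5]
(195, 125) [ 88 156 199] [553.  221.1  41.8]
```

Heights come out at 15, 27 and 42 mm, as given in the text, and the two views agree to 1–2 mm. Board is at (549.7, 220.5) and 13.1°, bottom slat at (544.8, 222.5). I still need the bottle clearance and the fingertip reach as a function of opening.

Run:
```python
from h import *
c=load('top');P=cloud(c)
for z0,z1 in((60,150),(150,230)):
    m=((P[...,2]>z0)&(P[...,2]<z1)&(P[...,0]>420)&(P[...,0]<760)&(P[...,1]>240)&(P[...,1]<480)).astype(np.uint8)
    n,l,st,_=cv2.connectedComponentsWithStats(m)
    for i in range(1,n):
        if st[i,4]>15: Q=P[l==i];print(z0,st[i],Q.min(0).round(),Q.max(0).round())
print('bottle cap',at_z(c,(131,153),205))
print(bot.tip_reach)
for g in(56,17):
    bot.move_gripper(g);s=bot.read_state();c=cam('wrist');P=cloud(c);
    T=np.eye(4);T[:3,:3]=q2R(s['tool_rot']).as_matrix();T[:3,3]=s['ee_pos'];L=(P-T[:3,3])@T[:3,:3]
    m=(c['depth']>0)&(L[...,1]<60)&(abs(L[...,2])<30)
    for sg in(-1,1):
        k=m&(sg*L[...,0]>0);print(g,s['grip_width'],bot.tip_reach,sg,np.percentile(L[k][:,1],[90,97,99,100]).round(1),'x',np.percentile(L[k&(L[...,1]>-5)][:,0],[1,50,99]).round(1))
    print(s['clock'])
```

```text
60 [132 148  24  25 364] [562. 429.  60.] [630. 480. 150.]
150 [125 148  18  16 172] [575. 445. 150.] [613. 480. 210.]
bottle cap [594.0750648  460.01404455 205.        ]
19.0
56 56.147883739225485 19.0 -1 [-29.1  -3.9   5.7  14.9] x [-38.8 -26.5 -25.6]
56 56.147883739225485 19.0 1 [-30.   -4.3   5.5  15. ] x [30.1 31.1 43.7]
3.9417
17 17.097097507995954 19.0 -1 [-29.8  -5.7   7.   19.5] x [-19.7 -10.8  -6.2]
17 17.097097507995954 19.0 1 [-30.5  -6.3   6.8  19.4] x [10.7 15.4 24.1]
4.45
```

Bottle is clear at y≈455. The tips reach 19 mm ahead of the TCP at a 17 mm opening and 15 mm at 56 mm. I'll place both sticks now, checking the grip width along the way.

```bash
cat >> h.py <<'E'
def pickplace(p,a,q,b,opening,zg,lift,rel,zt=140,expect=15,force=30):
    a,b=np.radians(a),np.radians(b)
    bot.move_gripper(opening,force)
    bot.move_to([*p,zt-40],down(a))
    bot.servo_line([*p,zg],speed=80)
    bot.move_gripper(expect-6,force);s=bot.read_state();print('grip',s['grip_width'],s['ee_pos'].round(1))
    assert abs(s['grip_width']-expect)<4
    bot.servo_line([*p,zt],speed=120)
    bot.move_to([*q,zt],down(b));print('held',bot.read_state()['grip_width'])
    bot.servo_line([*q,zg+lift+12],speed=100);bot.dwell(.2)
    hit=bot.servo_line([*q,zg+lift-2],speed=20,until_force=4)
    s=bot.read_state();print('hit',hit,s['ee_pos'].round(1),s['ft_force'].round(1))
    bot.move_gripper(rel);bot.dwell(.1)
    bot.servo_line([*q,zt],speed=100);print(bot.read_state()['clock'])
E
python3 - <<'E'
from h import *
pickplace((486.7,14.6),80.7,(481.5,204.6),13.1,40,22,42,32)
pickplace((602,-24.7),-67.9,(617.9,236.4),13.1,40,22,42,32)
bot.move_to([490,110,290],down(np.radians(-90)));bot.dwell(.15);c=cam('wrist');save(c,'w3');m=masks(c)
print('stick');rects(c,m['dark'],50,65);print('slat hi');rects(c,m['slat'],35,50)
print(bot.read_state()['clock'])
E
```

```text
grip 14.368002115750881 [487.   14.6  22.5]
held 14.304575674692629
hit True [481.5 204.6  64.5] [-2.5 -0.3  8.3]
14.425
grip 14.098062970960799 [602.3 -24.8  22.6]
held 13.78136949145717
hit True [617.9 236.4  64.6] [-0.7 -0.3  5.6]
22.2083
stick
px [ 126   49   80   34 1252] xy 617.8 234.2 L 89.8 W 15.8 ang -76.9 z med 57.1 mean [617.6 232.7]
px [168 171  70  27 866] xy 481.8 203.4 L 89.3 W 15.2 ang -76.9 z med 57.2 mean [482.7 202. ]
slat hi
px [164  39  19  16 163] xy 638.9 228.0 L 19.2 W 15.5 ang -79.2 z med 42.1 mean [640.4 225.9]
px [ 146   71   74  111 4620] xy 548.5 223.9 L 124.8 W 56.3 ang 13.6 z med 42.2 mean [551.5 223.8]
px [186 187  44  24 651] xy 459.2 201.4 L 55.8 W 23.5 ang -77.1 z med 42.3 mean [459.6 201.6]
23.8583
```

View pics/w3.png

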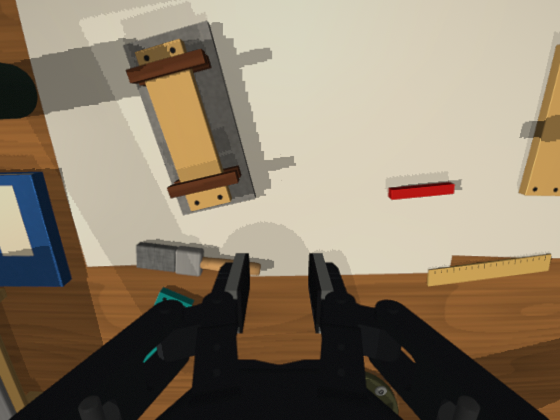

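w3 shows both sticks square across the slat above the battens: centres near (168,67) and (204,182), tops at 57 mm. The bottom slat has not moved. Next, the loose slat.

Run:
```python
from h import *
pickplace((555.7,-276.8),-90.6,(544.8,222.5),-76.5,80,18,57,76,zt=150,expect=56,force=50)
bot.move_to([490,100,290],down(np.radians(-90)));bot.dwell(.15);c=cam('wrist');save(c,'w4');m=masks(c)
print('stick');rects(c,m['dark'],50,62,60);print('slat top');rects(c,m['slat'],64,80);print('slat bot');rects(c,m['slat'],36,48,60)
print(bot.read_state()['clock'])
```

```text
grip 54.6311946388307 [ 556.  -277.    18.7]
held 54.9138872222573
hit True [544.8 222.5  75.7] [-2.1 -1.4  5.8]
33.5833
stick
px [176  48  21  20 309] xy 625.9 200.3 L 19.8 W 16.0 ang -78.6 z med 57.0 mean [625.4 199.7]
px [117  68  10  15  88] xy 608.5 274.4 L 14.7 W 6.9 ang 8.9 z med 57.1 mean [608.  274.4]
px [213 171  18  14 196] xy 489.6 168.9 L 18.7 W 15.1 ang -76.2 z med 57.2 mean [490.5 168.6]
px [160 186   8  12  69] xy 472.6 242.6 L 14.7 W 8.3 ang 15.1 z med 57.1 mean [472.8 242.6]
slat top
px [ 116   33  103  186 8549] xy 544.7 220.3 L 200.3 W 56.1 ang 13.5 z med 72.2 mean [552.4 221.5]
slat bot
34.5833
```

View pics/w4.png

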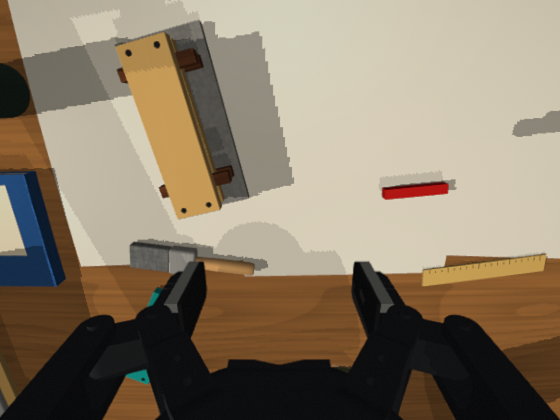

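w4 shows the loose slat at (168,125), level (top at 72.2 mm) and lined up, with the stick ends still above the battens. The gripper is open and clear, so I'm handing in.

```bash
python3 -c "
from h import *
bot.finish_job();print(bot.read_state()['clock'])"
```

```text
the job is handed in; nothing more can be done
the job is handed in; nothing more can be done
```

The stack is built and handed in at about 35 s of the 61 s allowed. Both sticks lie across the bottom slat above the battens, and the loose slat lies flat on them. I set each piece down slowly until light contact and then let go.

Last checks, from the wrist camera's depth:
- **Sticks:** Each was within about 2 mm of its place above its batten and square to the slat. Tops were at 57 mm, and the stick ends still showed in the same places after the slat went on.
- **Loose slat:** It measured (544.7, 220.3) mm at 13.5°, with its top at 72 mm. The bottom slat was at about (544.8, 222.5) mm and 13.6°.
- **Bottom slat:** It had not moved visibly after the sticks were placed. Once the top slat was on, it was hidden from the camera, so I could not measure it again.
- **Other things on the desk:** Nothing looked disturbed in the final wrist view. The mug, oil tin, phone and earbud case were outside that view and I did not look at them again.

The only disagreement was 1–2 mm between the two wrist views, which is within the calibration error. The handed-in job gave no verdict.

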